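# Unstack the cheeses onto their ripening boards

## Robot

A 6-joint arm with a two-finger parallel gripper is mounted at the origin on the work surface. World frame = base frame: x ahead of the robot, y to its left, z up, the work surface at z = 0. Lengths are in m, angles in degrees, forces in N, time in s.
With the tool pointing down it reaches from about 0.4 to 0.825 m from the base axis. Payload 7 kg.
Tool frame: the origin (TCP) lies on the centre line of the jaws, within the pads' length; the fingertips stand 22 mm ahead of it and the grasp point (between the pads) lies 3 mm ahead of it; z points along the fingers, y is the line along which they close (so a half turn about z gives the same grasp; the last joint's range is limited). The gripper opens to 88 mm and grips with 3 to 60 N. Pads are 19 mm wide; open, the fingers measure 130 mm over their backs; the gripper's body (78 mm by 193 mm) begins 47 mm behind the grasp point.
Start: joints at [93.398, 20.546, 0.682, 0, -70.136, -16.507], TCP at [0.153, 0.657, 0.249] pointing down, gripper open.
Joint ranges: [-176.03, 176.03], [-82.01, 121.73], [-58.28, 71.71], [-173.87, 95.51], [-174.79, -0.11], [-173.66, 173.66]. Speed limits (degrees/s): [136.94, 136.94, 172.46, 180, 180, 180].

## Interface

Orientations are given as [roll, pitch, yaw] about the fixed x, y, z axes, in that order (R = Rz(yaw) Ry(pitch) Rx(roll)).
In Python, from plant import get_state, cams, r gives the robot as it stands.
- The arm moves only by the tool apply_moves, never from a script. Its argument "targets" is a list of rows, each an object with "dp": the shift along the world's x, y, z in m, a list of three; "yaw": the turn about the world's z in degrees. In form: [{"dp": [x, y, z], "yaw": yaw}, ...]. A call has 1 to 20 rows; each row is the pose to reach, as a shift and turn from the pose commanded when the call began; what a row does not reach only later rows make up. A row lasts 1/12 s, in which the tool goes at most 41.7 mm and 7.16 degrees, less where a joint would pass 70% of its speed; a pose out of reach is approached as far as the arm can. A call with a gripper value outside its range is refused whole. "grip" is the gripper command: -1 is fully open, 1 is shut, values between are in proportion, set as the call begins (left out, the last holds). The fingers move at their own pace and stop on an object; "squeeze" is the grip in N (left out, the last holds). Time passes only in rows, so rows that repeat a pose let the fingers close. It gives the time, the measured TCP pose, the force, the opening and the grip force at its end, in the units of the state.
- get_state(): the state, without advancing time (a new reading comes with each control period).
- cams.capture(name): name is "side" or "top" or "wrist"; returns a dict with "image" (420x560x3 uint8, red, green, blue), "range_z" (420x560 float32, m along the optical axis (not along the pixel's ray), 0 where there is no reading), "fx", "fy", "cx", "cy" (pixels), "k1" (the pictures are not rectified: a ray, as slopes to the right and down, at radius r is drawn at 1 + k1 r^2 times it, then the intrinsics apply), "R" (3x3) and "t" (3): a world point X has camera coordinates R X + t; the wrist camera has in their place "T_tool_cam" (4x4, takes a point from camera to tool coordinates, whose origin is the TCP and whose axes are the flange's). Camera axes: x right, y down, z forward; pixel columns grow to the right and rows downward; lengths in m; the calibration is good to about 2 mm. A picture is of the moment at which its call begins: read the wrist's pose just before it.
- r.close_job(): hands the job in; it is judged then, once.
The state is a dict: "time_s": time; "joints": joint angles; "qd": joint speeds; "joint_torque": joint torques, N m; "tcp_pos": TCP position; "eef_rot": TCP orientation; "contact_force": force on the tool from outside, world axes, zero at the start; "moment": the same for the moment, N m; "gripper_width": finger opening in m; "gripper_force": force on a finger pad.
Only numpy, scipy, OpenCV 4.12 (cv2) and the standard library are available. Lean on these libraries where they do the work, as an engineer would, in place of code of your own. Each camera call takes 0.05 s, during which the arm holds its last target. There are 200 camera calls.

## Task

Take the pile of four cheeses apart from the top down, one at a time, and set each upright in the middle of the wooden board of its own shape: the small drum on the small round board, the round one on the larger round board, the square one on the square board and the oblong one on the oblong board, the last two squared up with their boards. Set every cheese down and do not let it drop, and do not knock over the glass jar.

Things in the scene. Friction and masses are not known exactly. Their poses are not given: they have to be found in the camera images.
- drum_c (a point): small upright drum-shaped cheese, 28 mm across and 36 mm tall, pale rind, about 25 g; lies on top of the pile. Point: its centre, 18 mm above its underside; z is up. All cheeses are firm and not sticky
- wheel_c (a point): round flat cheese, 46 mm across and 26 mm tall, about 50 g; second from the top of the pile, under the drum. Point: its centre, 13 mm above its underside; z is up
- square_c (a point): square flat cheese, 58 x 58 mm and 28 mm tall, about 100 g; third from the top. Point: its centre, 14 mm above its underside; x and y run parallel to its sides, z is up; at the start it may be turned up to 15 degrees on the oblong cheese
- brick_c (a point): oblong cheese, 124 mm long (its x), 62 mm wide (its y) and 32 mm tall, about 260 g; the bottom of the pile, lying on the table. Point: its centre, 16 mm above its underside; z is up
- small_round_board_top (a point): small round wooden board, 48 mm across, 10 mm thick, fixed flat on the table: for the drum. Point: centre of its top face, 10 mm above the table
- round_board_top (a point): larger round wooden board, 72 mm across, 10 mm thick, fixed flat on the table: for the round cheese. Point: centre of its top face, 10 mm above the table
- square_board_top (a point): square wooden board, 84 x 84 mm, 10 mm thick, fixed flat on the table: for the square cheese. Point: centre of its top face, 10 mm above the table; x and y run parallel to its sides
- oblong_board_top (a point): oblong wooden board, 148 mm long (its x) and 86 mm wide (its y), 10 mm thick, fixed flat on the table: for the oblong cheese. Point: centre of its top face, 10 mm above the table
- jar_c (a point): closed glass jar with a steel cap, 60 mm across, 95 mm tall, loose, a bystander; it may stand anywhere among the boards. Point: its centre, 47.5 mm above the table
- bowl_c (a point): shallow aluminium bowl, 90 mm across, 38 mm tall, loose, a bystander; it may stand anywhere among the boards. Point: its centre, 19 mm above the table
Things that resemble listed ones, but are neither listed nor needed, are in the scene too. What is shaped like the part that bears brick_c but red is not meant.

How it is judged:
By the outcome, as a careful person would: the job done as asked, in the order asked, and still so for the second after the job is handed in, with the robot touching nothing.
It also fails if it takes over 128 s, if anything falls off the work surface, if the arm or the gripper's body presses on something with over 40 N, if the wrist force passes 120 N, or if a joint passes its speed limit or range.

## Working session

There is one attempt and no reset: what is moved stays moved. The work goes in short steps, Python scripts to look and compute and a tool call to move; the robot and the scene stay as the last step left them, time stands still between calls to the robot, and variables do not carry over. Pictures are saved under pics/ and viewed, at most 14 in all, crops included, and the job is handed in when it is done.

Besides the shell and the picture viewer there is one more tool, called after "Call:" in YAML: its name, and indented under it one key for each argument. apply_moves: Moves the arm, as the interface text tells. Its arguments: {"type":"object","properties":{"targets":{"type":"array","items":{"type":"object","properties":{"dp":{"type":"array","items":{"type":"number"}},"yaw":{"type":"number"}}}},"grip":{"type":"number"},"squeeze":{"type":"number"}},"required":["targets"]}

```bash
ls; mkdir -p pics
cat > h.py <<'E'
import numpy as np, cv2
from plant import get_state, cams, r
from scipy.spatial.transform import Rotation as Ro
def cap(n):
    s=get_state(); c=cams.capture(n)
    if n=='wrist':
        T=np.eye(4);T[:3,:3]=Ro.from_euler('xyz',s['eef_rot'],degrees=True).as_matrix();T[:3,3]=s['tcp_pos']
        W=T@np.array(c['T_tool_cam']);c['Rw']=W[:3,:3];c['tw']=W[:3,3]
    else:
        R=np.array(c['R']);c['Rw']=R.T;c['tw']=-R.T@np.array(c['t'])
    return c
def rays(c,uv):
    uv=np.array(uv,float).reshape(-1,2)
    d=(uv-[c['cx'],c['cy']])/[c['fx'],c['fy']]; s=d.copy()
    for _ in range(20): s=d/(1+c['k1']*(s**2).sum(1,keepdims=True))
    return np.c_[s,np.ones(len(s))]@c['Rw'].T
def onz(c,uv,z):
    d=rays(c,uv); return c['tw']+d*((z-c['tw'][2])/d[:,2])[:,None]
def cloud(c):
    h,w=c['range_z'].shape; v,u=np.mgrid[:h,:w]
    P=c['tw']+rays(c,np.c_[u.ravel(),v.ravel()])*c['range_z'].reshape(-1,1)
    P[c['range_z'].ravel()==0]=np.nan
    return P.reshape(h,w,3)
def save(c,n): cv2.imwrite('pics/'+n,c['image'][:,:,::-1])
E
python3 - <<'E'
from h import *
print(get_state())
for n in ('top','side'):
    c=cap(n);save(c,n+'0.png');print(n,c['fx'],c['k1'],c['tw'])
E
```

```text
pics
{'time_s': 0.0, 'joints': array([ 9.33979654e+01,  2.05925435e+01,  6.33592451e-01, -1.81073657e-02,
       -7.01357929e+01, -1.65065780e+01]), 'qd': array([ 0.04861543, -0.04338592, -0.07273545, -0.03677818, -0.06434413,
        0.01187854]), 'joint_torque': array([-7.88643720e-04, -5.82728684e+01,  2.93062609e+01,  6.99710727e+00,
        6.99476586e-03, -1.60083887e-04]), 'tcp_pos': array([0.15302426, 0.65696508, 0.2476151 ]), 'eef_rot': array([ 1.79904324e+02, -1.06010753e-02, -1.31147705e+01]), 'contact_force': array([ 0.42132336,  0.21557045, -0.49916598]), 'moment': array([ 0.04601535, -0.03014121,  0.10020911]), 'gripper_force': 0.0, 'gripper_width': 0.0875338124441661}
top 398.7941710041338 -0.10922879242137397 [ 0.42636798 -0.03252935  1.07586167]
side 460.11901833044703 -0.013612093115052739 [ 0.36817987 -0.668109    0.86286368]
```

View pics/top0.png

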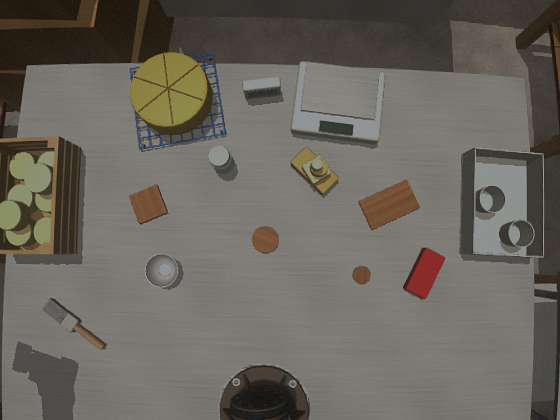

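View pics/side0.png

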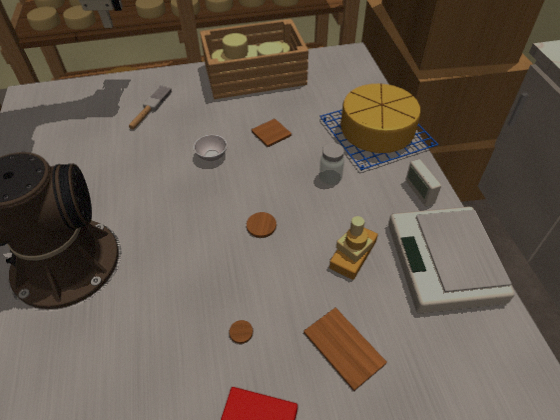

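Top view: the pile is at (315,170). Boards are at (148,204) square, (265,240) round, (361,275) small round and (389,204) oblong. The jar is at (221,158) and the bowl at (162,270). Things that could be mistaken: the crate cheeses (25,200), the big cut wheel (170,92) and the red slab (425,273), which is not the oblong board. I choose the pile at (315,170), and will check it in a close crop.

Run:
```python
from h import *
c=cap('top');s=cap('side');np.set_printoptions(precision=4,suppress=True)
a=cv2.resize(c['image'][135:205,275:355],None,fx=5,fy=5,interpolation=cv2.INTER_CUBIC)
b=cv2.resize(s['image'][205:285,320:390],None,fx=350/80,fy=350/80,interpolation=cv2.INTER_CUBIC)
cv2.imwrite('pics/crop0.png',np.hstack([a,b])[:,:,::-1])
P=cloud(c);hsv=cv2.cvtColor(c['image'],cv2.COLOR_RGB2HSV)
for n,(u,v) in dict(sq=(148,204),rd=(265,240),sm=(361,275),ob=(389,204)).items():
    m=((hsv[:,:,0]<18)&(hsv[:,:,1]>90)).astype('uint8')
    k,l,st,ce=cv2.connectedComponentsWithStats(m); i=l[v,u]; mm=(l==i).astype('uint8')
    ct=max(cv2.findContours(mm,0,1)[0],key=cv2.contourArea)
    w=onz(c,ct[:,0],0.010)[:,:2]
    rc=cv2.minAreaRect((w*1000).astype('float32')); print(n,st[i],rc,cv2.minEnclosingCircle((w*1000).astype('float32')),'z',np.nanmedian(P[l==i][:,2]))
# heights around pile, jar, bowl
for nm,cc in(('top',c),('side',s)):
  Q=cloud(cc).reshape(-1,3)
  pile=Q[(abs(Q[:,0]-.57)<.12)&(abs(Q[:,1]+.09)<.1)]
  print(nm,'table z',np.nanmedian(Q[:,2]))
  for lo,hi in((.02,.045),(.045,.072),(.072,.096),(.1,.15)):
    q=pile[(pile[:,2]>lo)&(pile[:,2]<hi)]; 
    if len(q)>5:
      print(lo,len(q),np.median(q,0),q.min(0),q.max(0),cv2.minAreaRect((q[:,:2]*1000).astype('float32')))
print(onz(c,[221,158],.095),onz(c,[162,270],.038),onz(c,[315,170],.05))
```

```text
sq [129 185  38  39 901] ((536.0276489257812, 330.8514709472656), (82.9443359375, 83.40648651123047), 23.762327194213867) ((535.2568969726562, 331.48199462890625), 56.7783317565918) z 0.010820127304543847
rd [252 226  27  27 542] ((450.0904846191406, 8.109638214111328), (67.9820785522461, 67.83253479003906), 46.629940032958984) ((449.6921081542969, 8.440134048461914), 35.25016784667969) z 0.010908111332516013
sm [353 266  18  18 244] ((362.2962341308594, -251.5811309814453), (45.21657180786133, 45.52455139160156), 45.67078399658203) ((361.8902893066406, -251.6210174560547), 23.284961700439453) z 0.010813110260790237
ob [ 359  180   61   49 1651] ((553.26025390625, -324.9913024902344), (85.13043212890625, 147.5327911376953), 25.784366607666016) ((553.3724365234375, -325.47039794921875), 83.06420135498047) z 0.010918480563603561
top table z 0.0007817915952529342
0.02 583 [ 0.6307 -0.1061  0.0326] [ 0.5753 -0.1821  0.0202] [ 0.69   -0.0555  0.0444] ((636.19921875, -117.92863464355469), (122.95345306396484, 64.09017181396484), 46.86742401123047)
0.045 251 [ 0.6225 -0.1113  0.0604] [ 0.59
[... 702 characters left out ...]
925811767578, 63.39700698852539), 44.834896087646484)
0.045 383 [ 0.6205 -0.1372  0.0597] [ 0.5955 -0.1612  0.045 ] [ 0.6739 -0.0961  0.0718] ((634.0316772460938, -121.47283172607422), (60.04899978637695, 58.15254211425781), 33.750614166259766)
0.072 290 [ 0.6306 -0.1339  0.0864] [ 0.6127 -0.1481  0.0721] [ 0.6572 -0.1051  0.0957] ((633.6884765625, -128.93560791015625), (38.882179260253906, 45.26017761230469), 69.89236450195312)
0.1 198 [ 0.633  -0.1219  0.1215] [ 0.6214 -0.1306  0.1001] [ 0.6487 -0.1036  0.1275] ((635.2320556640625, -117.50056457519531), (27.774280548095703, 25.312641143798828), 33.03441619873047)
[[0.6477 0.1219 0.095 ]] [[0.3605 0.2732 0.038 ]] [[ 0.6326 -0.1184  0.05  ]]
```

View pics/crop0.png

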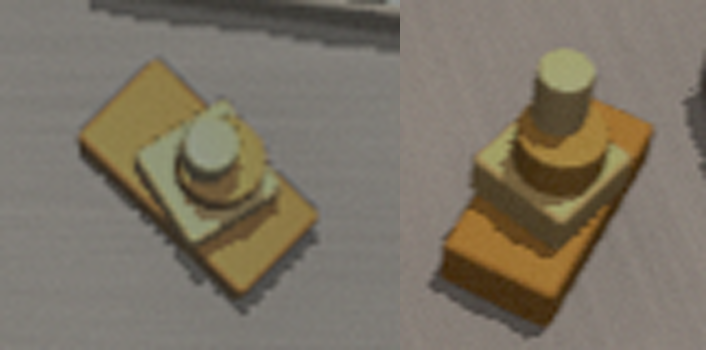

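The crop confirms the four-cheese pile: small drum, round, square, then oblong. Sizes and heights match the description. I'll fly over it and refine with the wrist camera.

Call:
apply_moves:
  targets:
    - {"dp":[0.482,-0.774,0.05],"yaw":-44}
    - {"dp":[0.482,-0.774,0.05],"yaw":-44}
    - {"dp":[0.482,-0.774,0.05],"yaw":-44}
    - {"dp":[0.482,-0.774,0.05],"yaw":-44}
    - {"dp":[0.482,-0.774,0.05],"yaw":-44}
    - {"dp":[0.482,-0.774,0.05],"yaw":-44}
    - {"dp":[0.482,-0.774,0.05],"yaw":-44}
    - {"dp":[0.482,-0.774,0.05],"yaw":-44}
    - {"dp":[0.482,-0.774,0.05],"yaw":-44}
    - {"dp":[0.482,-0.774,0.05],"yaw":-44}
    - {"dp":[0.482,-0.774,0.05],"yaw":-44}
    - {"dp":[0.482,-0.774,0.05],"yaw":-44}
    - {"dp":[0.482,-0.774,0.05],"yaw":-44}
    - {"dp":[0.482,-0.774,0.05],"yaw":-44}
    - {"dp":[0.482,-0.774,0.05],"yaw":-44}
    - {"dp":[0.482,-0.774,0.05],"yaw":-44}
    - {"dp":[0.482,-0.774,0.05],"yaw":-44}
    - {"dp":[0.482,-0.774,0.05],"yaw":-44}
    - {"dp":[0.482,-0.774,0.05],"yaw":-44}
    - {"dp":[0.482,-0.774,0.05],"yaw":-44}

```text
time_s: 1.87
tcp_pos: [0.5936, -0.0511, 0.2943]
eef_rot: [-180.0, 0.0, -57.1]
contact_force: [0.2, 1.4, 1.1]
gripper_width: 0.0874
gripper_force: 0.0
```

Call:
apply_moves:
  targets:
    - {"dp":[0,0,0],"yaw":0}
    - {"dp":[0,0,0],"yaw":0}
    - {"dp":[0,0,0],"yaw":0}
    - {"dp":[0,0,0],"yaw":0}

```text
time_s: 2.2
tcp_pos: [0.5926, -0.0483, 0.2941]
eef_rot: [180.0, 0.0, -57.1]
contact_force: [0.2, -0.1, -0.1]
gripper_width: 0.0875
gripper_force: 0.0
```

```bash
cat > pile.py <<'E'
from h import *
np.set_printoptions(precision=4,suppress=True)
def slices(c,ctr,bands,rad=.1):
    Q=cloud(c).reshape(-1,3)
    Q=Q[(abs(Q[:,0]-ctr[0])<rad)&(abs(Q[:,1]-ctr[1])<rad)]
    for lo,hi in bands:
        q=Q[(Q[:,2]>lo)&(Q[:,2]<hi)]
        if len(q)<9: print(lo,'none');continue
        w=(q[:,:2]*1000).astype('float32')
        print((lo,hi),len(q),'z',np.median(q[:,2]),'rect',*[np.round(x,1) for x in cv2.minAreaRect(w)],'circ',*[np.round(x,1) for x in cv2.minEnclosingCircle(w)])
E
python3 - <<'E'
from pile import *
c=cap('wrist');save(c,'w1.png');print(get_state()['tcp_pos'],c['tw'])
slices(c,(.635,-.117),[(.115,.13),(.09,.115),(.083,.09),(.063,.08),(.056,.063),(.035,.05),(.028,.035),(-.01,.01)])
t=cap('top');Q=cloud(t)[60:145,290:390].reshape(-1,3);q=Q[Q[:,2]>.02];print('scale',q.min(0),q.max(0))
E
```

```text
[ 0.5925 -0.048   0.2943] [ 0.6334 -0.1098  0.4301]
(0.115, 0.13) 730 z 0.12154644671246831 rect [ 636.4 -115.4] [26.8 26.3] 33.0 circ [ 636.1 -115.2] 13.9
0.09 none
(0.083, 0.09) 883 z 0.08558424364598483 rect [ 636.1 -125. ] [42.1 44.8] 85.2 circ [ 636.3 -123.8] 22.6
0.063 none
(0.056, 0.063) 1208 z 0.05937704400918123 rect [ 635.3 -119.6] [57.9 56.8] 33.0 circ [ 635.2 -119.8] 38.7
(0.035, 0.05) 241 z 0.03965485170997185 rect [ 733.9 -160.8] [57.7  4.7] 85.6 circ [ 732.2 -160.7] 28.9
(0.028, 0.035) 3006 z 0.031604110120528495 rect [ 670.5 -146.4] [123.6 148.7] 46.9 circ [ 661.9 -139.1] 86.0
(-0.01, 0.01) 19937 z -0.00021121905053539392 rect [ 635. -117.] [200. 200.] 0.0 circ [ 635.1 -116.7] 140.2
scale [ 0.5429 -0.3095  0.0201] [ 0.9213 -0.0371  0.7182]
```

View pics/w1.png

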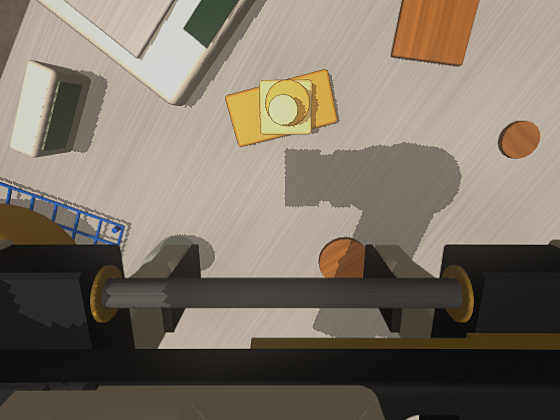

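The wrist view shows the pile at (285,105), drum on top, with the scale above left and the jar dimly at (185,250). I descend to the drum.

Call:
apply_moves:
  targets:
    - {"dp":[0.0435,-0.0673,0],"yaw":0}
    - {"dp":[0.0435,-0.0673,0],"yaw":0}
    - {"dp":[0.0435,-0.0673,-0.04],"yaw":0}
    - {"dp":[0.0435,-0.0673,-0.07],"yaw":0}
    - {"dp":[0.0435,-0.0673,-0.1],"yaw":0}
    - {"dp":[0.0435,-0.0673,-0.13],"yaw":0}
    - {"dp":[0.0435,-0.0673,-0.15],"yaw":0}
    - {"dp":[0.0435,-0.0673,-0.165],"yaw":0}
    - {"dp":[0.0435,-0.0673,-0.175],"yaw":0}
    - {"dp":[0.0435,-0.0673,-0.18],"yaw":0}
    - {"dp":[0.0435,-0.0673,-0.18],"yaw":0}
    - {"dp":[0.0435,-0.0673,-0.18],"yaw":0}
    - {"dp":[0.0435,-0.0673,-0.18],"yaw":0}

```text
time_s: 3.38
tcp_pos: [0.6373, -0.116, 0.1156]
eef_rot: [-179.9, -0.1, -57.1]
contact_force: [0.6, -0.0, -0.0]
gripper_width: 0.0876
gripper_force: 0.0
```

Call:
apply_moves:
  targets:
    - {"dp":[0,0,0],"yaw":0}
    - {"dp":[0,0,0],"yaw":0}
    - {"dp":[0,0,0],"yaw":0}
    - {"dp":[0,0,0],"yaw":0}
    - {"dp":[0,0,0],"yaw":0}
    - {"dp":[0,0,0],"yaw":0}
    - {"dp":[0,0,0],"yaw":0}
    - {"dp":[0,0,0],"yaw":0}
    - {"dp":[0,0,0],"yaw":0}
    - {"dp":[0,0,0],"yaw":0}
  grip: 1
  squeeze: 6

```text
time_s: 4.22
tcp_pos: [0.6365, -0.1163, 0.1141]
eef_rot: [180.0, 0.0, -57.1]
contact_force: [0.6, -0.3, 0.1]
gripper_width: 0.0278
gripper_force: 6.0
```

Call:
apply_moves:
  targets:
    - {"dp":[0,0,0.01],"yaw":0}
    - {"dp":[0,0,0.03],"yaw":0}
    - {"dp":[0,0,0.06],"yaw":0}
    - {"dp":[-0.03,0,0.09],"yaw":0}
    - {"dp":[-0.06,0,0.12],"yaw":0}
    - {"dp":[-0.09,0,0.13],"yaw":0}
    - {"dp":[-0.12,0,0.13],"yaw":0}
    - {"dp":[-0.137,0,0.13],"yaw":0}
    - {"dp":[-0.137,0,0.13],"yaw":0}
    - {"dp":[-0.137,0,0.13],"yaw":0}
    - {"dp":[-0.137,0,0.13],"yaw":0}
    - {"dp":[-0.137,0,0.13],"yaw":0}

```text
time_s: 5.22
tcp_pos: [0.5002, -0.1162, 0.2443]
eef_rot: [-180.0, -0.0, -57.1]
contact_force: [0.6, -0.0, -0.0]
gripper_width: 0.0279
gripper_force: 6.0
```

```bash
cat > boards.py <<'E'
from pile import *
def boards(c,guess):
    hsv=cv2.cvtColor(c['image'],cv2.COLOR_RGB2HSV)
    m=((hsv[:,:,0]<18)&(hsv[:,:,1]>90)).astype('uint8')
    for ct in cv2.findContours(m,0,1)[0]:
        if cv2.contourArea(ct)<150: continue
        p=ct[:,0]; edge=p.min()<3 or p[:,0].max()>556 or p[:,1].max()>416
        w=(onz(c,p,.010)[:,:2]*1000).astype('float32')
        if abs(w).max()>900: continue
        print('px',p.mean(0).round(),'cut' if edge else '',*[np.round(x,1) for x in cv2.minAreaRect(w)],'circ',*[np.round(x,1) for x in cv2.minEnclosingCircle(w)])
E
python3 - <<'E'
from boards import *
c=cap('wrist');save(c,'w2.png');print(get_state()['tcp_pos'],get_state()['gripper_width'],c['tw'])
boards(c,0)
E
```

```text
[ 0.5002 -0.1162  0.244 ] 0.028205165245195864 [ 0.541  -0.1776  0.3803]
px [448. 149.]  [ 364.7 -249.6] [49.1 45.7] 32.8 circ [ 364.6 -249.5] 24.9
px [216. 109.]  [ 610.3 -148.3] [40.2 64.2] 46.5 circ [ 610.9 -147. ] 36.1
px [541.  32.] cut [ 359.8 -393. ] [40.1 89.1] 63.0 circ [ 364.1 -384.5] 45.7
px [344.  29.] cut [ 535.8 -284.1] [85.4 61.2] 26.0 circ [ 535.9 -284.9] 51.9
```

View pics/w2.png

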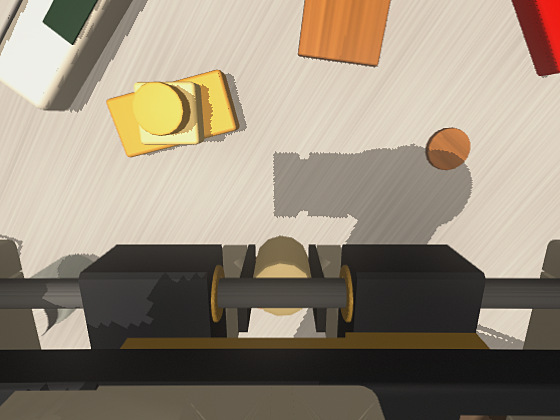

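The wrist view shows the drum held at (280,270), the small board at (448,149), and the rest of the pile undisturbed. I carry the drum over to the small board.

Call:
apply_moves:
  targets:
    - {"dp":[-0.03,-0.03,0],"yaw":0}
    - {"dp":[-0.06,-0.06,0],"yaw":0}
    - {"dp":[-0.09,-0.09,-0.01],"yaw":0}
    - {"dp":[-0.115,-0.115,-0.03],"yaw":0}
    - {"dp":[-0.13,-0.13,-0.06],"yaw":0}
    - {"dp":[-0.137,-0.1345,-0.09],"yaw":0}
    - {"dp":[-0.137,-0.1345,-0.12],"yaw":0}
    - {"dp":[-0.137,-0.1345,-0.15],"yaw":0}
    - {"dp":[-0.137,-0.1345,-0.17],"yaw":0}
    - {"dp":[-0.137,-0.1345,-0.185],"yaw":0}
    - {"dp":[-0.137,-0.1345,-0.195],"yaw":0}
    - {"dp":[-0.137,-0.1345,-0.2],"yaw":0}
    - {"dp":[-0.137,-0.1345,-0.203],"yaw":0}
    - {"dp":[-0.137,-0.1345,-0.203],"yaw":0}
    - {"dp":[-0.137,-0.1345,-0.203],"yaw":0}
    - {"dp":[-0.137,-0.1345,-0.203],"yaw":0}

```text
time_s: 6.6
tcp_pos: [0.363, -0.2509, 0.0418]
eef_rot: [-180.0, -0.0, -57.1]
contact_force: [-0.1, 0.7, -0.6]
gripper_width: 0.028
gripper_force: 6.0
```

Call:
apply_moves:
  targets:
    - {"dp":[0,0,-0.001],"yaw":0}
    - {"dp":[0,0,-0.001],"yaw":0}
    - {"dp":[0,0,-0.002],"yaw":0}
    - {"dp":[0,0,-0.002],"yaw":0}
    - {"dp":[0,0,-0.0025],"yaw":0}
    - {"dp":[0,0,-0.0025],"yaw":0}

```text
time_s: 7.1
tcp_pos: [0.3624, -0.2507, 0.0387]
eef_rot: [-180.0, -0.0, -57.1]
contact_force: [0.3, 0.3, -0.5]
gripper_width: 0.0278
gripper_force: 6.0
```

No contact yet, so I creep down further.

Call:
apply_moves:
  targets:
    - {"dp":[0,0,-0.0005],"yaw":0}
    - {"dp":[0,0,-0.0005],"yaw":0}
    - {"dp":[0,0,-0.001],"yaw":0}
    - {"dp":[0,0,-0.001],"yaw":0}

```text
time_s: 7.43
tcp_pos: [0.3625, -0.2508, 0.0379]
eef_rot: [180.0, -0.0, -57.1]
contact_force: [-1.9, 1.1, 4.6]
gripper_width: 0.0279
gripper_force: 6.0
```

Contact at 4.6 N. I release, wait, then retreat.

Call:
apply_moves:
  targets:
    - {"dp":[0,0,0],"yaw":0}
    - {"dp":[0,0,0],"yaw":0}
    - {"dp":[0,0,0],"yaw":0}
    - {"dp":[0,0,0],"yaw":0}
    - {"dp":[0,0,0],"yaw":0}
    - {"dp":[0,0,0.01],"yaw":0}
    - {"dp":[0,0,0.03],"yaw":0}
    - {"dp":[0,0,0.06],"yaw":0}
    - {"dp":[0.015,0.01,0.1],"yaw":0}
    - {"dp":[0.03,0.03,0.14],"yaw":0}
    - {"dp":[0.06,0.04,0.16],"yaw":0}
    - {"dp":[0.09,0.05,0.18],"yaw":0}
    - {"dp":[0.12,0.06,0.19],"yaw":0}
    - {"dp":[0.15,0.08,0.19],"yaw":0}
    - {"dp":[0.18,0.1,0.19],"yaw":0}
    - {"dp":[0.2,0.13,0.19],"yaw":0}
    - {"dp":[0.2,0.15,0.19],"yaw":0}
    - {"dp":[0.2,0.15,0.19],"yaw":0}
    - {"dp":[0.2,0.15,0.19],"yaw":0}
    - {"dp":[0.2,0.15,0.19],"yaw":0}
  grip: -1

```text
time_s: 9.1
tcp_pos: [0.5622, -0.1009, 0.2275]
eef_rot: [180.0, 0.0, -57.1]
contact_force: [0.2, -0.3, -0.6]
gripper_width: 0.0878
gripper_force: 0.0
```

```bash
cat > chk.py <<'E'
from boards import *
import sys
c=cap('wrist');s=get_state();print(s['tcp_pos'],s['gripper_width'],s['contact_force'])
slices(c,(.635,-.117),[(.083,.09),(.056,.063)])
# brick: near region only, exclude scale
Q=cloud(c).reshape(-1,3);a=np.radians(46.5);d=Q[:,:2]-[.637,-.118];L=d@[np.cos(a),np.sin(a)];W=d@[-np.sin(a),np.cos(a)]
q=Q[(abs(L)<.075)&(abs(W)<.045)&(Q[:,2]>.029)&(Q[:,2]<.036)]
print('brick',cv2.minAreaRect((q[:,:2]*1000).astype('float32')),np.median(q[:,2]))
slices(c,(.363,-.251),[(.04,.055),(.006,.014)],.045)
if len(sys.argv)>1: save(c,sys.argv[1])
boards(c,0)
E
python3 chk.py
```

```text
[ 0.5621 -0.1013  0.2277] 0.08738945086587807 [ 0.1284 -1.0312  0.435 ]
(0.083, 0.09) 2295 z 0.08565811665833373 rect [ 636.  -124.3] [44.7 44.4] 33.2 circ [ 636.1 -124. ] 22.7
(0.056, 0.063) 1498 z 0.05933513230972692 rect [ 635.3 -120.1] [57.7 57.2] 33.0 circ [ 635.1 -120.1] 38.6
brick ((638.6138916015625, -116.9438247680664), (122.97008514404297, 61.36151123046875), 46.66509246826172) 0.03166642788000895
(0.04, 0.055) 677 z 0.04510682438066976 rect [ 363.8 -248.9] [27.4 26.8] 55.8 circ [ 363.8 -248.3] 14.5
(0.006, 0.014) 815 z 0.00939847861414922 rect [ 366.8 -249.2] [41.4 46.6] 12.1 circ [ 363.8 -250.4] 23.9
px [309. 316.]  [441.3  24.9] [69.9 30.4] 33.0 circ [449.2  12.8] 35.0
px [504. 168.]  [ 369.2 -248.2] [45.6 46.9] 15.1 circ [ 366.7 -249.1] 25.5
px [269. 122.]  [ 615.5 -140.8] [57.4 65.3] 47.1 circ [ 616.7 -141.2] 42.3
px [408.  38.] cut [ 539.7 -290.7] [86.1 76.3] 26.2 circ [ 539.9 -291.5] 56.8
```

Drum is on its board, within about 2 mm of centre. Next the wheel, at (0.636,-0.124).

Call:
apply_moves:
  targets:
    - {"dp":[0.03,-0.01,0],"yaw":0}
    - {"dp":[0.06,-0.02,0],"yaw":0}
    - {"dp":[0.074,-0.023,-0.02],"yaw":0}
    - {"dp":[0.074,-0.023,-0.05],"yaw":0}
    - {"dp":[0.074,-0.023,-0.08],"yaw":0}
    - {"dp":[0.074,-0.023,-0.11],"yaw":0}
    - {"dp":[0.074,-0.023,-0.13],"yaw":0}
    - {"dp":[0.074,-0.023,-0.138],"yaw":0}
    - {"dp":[0.074,-0.023,-0.1415],"yaw":0}
    - {"dp":[0.074,-0.023,-0.1415],"yaw":0}
    - {"dp":[0.074,-0.023,-0.1415],"yaw":0}
    - {"dp":[0.074,-0.023,-0.1415],"yaw":0}

```text
time_s: 10.15
tcp_pos: [0.6375, -0.1239, 0.0881]
eef_rot: [-179.9, -0.1, -57.1]
contact_force: [-0.7, -0.5, 0.4]
gripper_width: 0.0873
gripper_force: 0.0
```

Call:
apply_moves:
  targets:
    - {"dp":[0,0,0],"yaw":0}
    - {"dp":[0,0,0],"yaw":0}
    - {"dp":[0,0,0],"yaw":0}
    - {"dp":[0,0,0],"yaw":0}
    - {"dp":[0,0,0],"yaw":0}
    - {"dp":[0,0,0],"yaw":0}
    - {"dp":[0,0,0],"yaw":0}
    - {"dp":[0,0,0],"yaw":0}
  grip: 1
  squeeze: 8

```text
time_s: 10.82
tcp_pos: [0.6364, -0.1237, 0.0861]
eef_rot: [180.0, 0.0, -57.1]
contact_force: [-0.4, 0.5, 0.9]
gripper_width: 0.0453
gripper_force: 8.0
```

Call:
apply_moves:
  targets:
    - {"dp":[0,0,0.01],"yaw":0}
    - {"dp":[0,0,0.03],"yaw":0}
    - {"dp":[0,0,0.06],"yaw":0}
    - {"dp":[-0.02,0.015,0.085],"yaw":0}
    - {"dp":[-0.05,0.036,0.09],"yaw":0}
    - {"dp":[-0.08,0.057,0.09],"yaw":0}
    - {"dp":[-0.11,0.079,0.09],"yaw":0}
    - {"dp":[-0.14,0.1,0.09],"yaw":0}
    - {"dp":[-0.17,0.12,0.085],"yaw":0}
    - {"dp":[-0.183,0.13,0.06],"yaw":0}
    - {"dp":[-0.1857,0.1327,0.03],"yaw":0}
    - {"dp":[-0.1857,0.1327,0],"yaw":0}
    - {"dp":[-0.1857,0.1327,-0.02],"yaw":0}
    - {"dp":[-0.1857,0.1327,-0.035],"yaw":0}
    - {"dp":[-0.1857,0.1327,-0.043],"yaw":0}
    - {"dp":[-0.1857,0.1327,-0.046],"yaw":0}
    - {"dp":[-0.1857,0.1327,-0.047],"yaw":0}
    - {"dp":[-0.1857,0.1327,-0.047],"yaw":0}
    - {"dp":[-0.1857,0.1327,-0.047],"yaw":0}

```text
time_s: 12.4
tcp_pos: [0.4514, 0.0092, 0.0401]
eef_rot: [-179.9, -0.0, -57.1]
contact_force: [0.5, -0.3, 0.2]
gripper_width: 0.0459
gripper_force: 8.0
```

Call:
apply_moves:
  targets:
    - {"dp":[0,0,-0.001],"yaw":0}
    - {"dp":[0,0,-0.0015],"yaw":0}
    - {"dp":[0,0,-0.002],"yaw":0}
    - {"dp":[0,0,-0.002],"yaw":0}
    - {"dp":[0,0,-0.002],"yaw":0}

```text
time_s: 12.82
tcp_pos: [0.4508, 0.009, 0.0373]
eef_rot: [-180.0, -0.0, -57.1]
contact_force: [1.1, 0.3, 0.1]
gripper_width: 0.0457
gripper_force: 8.0
```

Call:
apply_moves:
  targets:
    - {"dp":[0,0,-0.0005],"yaw":0}
    - {"dp":[0,0,-0.001],"yaw":0}
    - {"dp":[0,0,-0.001],"yaw":0}
    - {"dp":[0,0,-0.001],"yaw":0}

```text
time_s: 13.15
tcp_pos: [0.4507, 0.009, 0.0361]
eef_rot: [180.0, 0.0, -57.1]
contact_force: [0.2, -0.6, -0.7]
gripper_width: 0.046
gripper_force: 8.0
```

Call:
apply_moves:
  targets:
    - {"dp":[0,0,-0.0005],"yaw":0}
    - {"dp":[0,0,-0.0005],"yaw":0}
    - {"dp":[0,0,-0.001],"yaw":0}
    - {"dp":[0,0,-0.001],"yaw":0}

```text
time_s: 13.48
tcp_pos: [0.4508, 0.0089, 0.0357]
eef_rot: [180.0, -0.0, -57.1]
contact_force: [-4.1, -0.8, 8.8]
gripper_width: 0.0459
gripper_force: 8.0
```

Contact at 8.8 N. I release and go back to look at the pile.

Call:
apply_moves:
  targets:
    - {"dp":[0,0,0],"yaw":0}
    - {"dp":[0,0,0],"yaw":0}
    - {"dp":[0,0,0],"yaw":0}
    - {"dp":[0,0,0],"yaw":0}
    - {"dp":[0,0,0],"yaw":0}
    - {"dp":[0,0,0.01],"yaw":0}
    - {"dp":[0,0,0.03],"yaw":0}
    - {"dp":[0,0,0.06],"yaw":0}
    - {"dp":[0.01,-0.01,0.1],"yaw":0}
    - {"dp":[0.02,-0.02,0.14],"yaw":0}
    - {"dp":[0.04,-0.04,0.17],"yaw":0}
    - {"dp":[0.06,-0.06,0.19],"yaw":0}
    - {"dp":[0.08,-0.08,0.19],"yaw":0}
    - {"dp":[0.111,-0.11,0.19],"yaw":0}
    - {"dp":[0.111,-0.11,0.19],"yaw":0}
    - {"dp":[0.111,-0.11,0.19],"yaw":0}
    - {"dp":[0.111,-0.11,0.19],"yaw":0}
  grip: -1

```text
time_s: 14.9
tcp_pos: [0.5613, -0.1014, 0.2243]
eef_rot: [179.9, 0.1, -57.2]
contact_force: [0.5, 0.1, 0.3]
gripper_width: 0.088
gripper_force: 0.0
```

```bash
python3 chk.py
python3 - <<'E'
from pile import *
c=cap('top');save(c,'top1.png')
slices(c,(.45,.009),[(.03,.04),(.006,.014)],.05)
E
```

```text
[ 0.5611 -0.1009  0.2247] 0.08781266069113149 [-0.0364  0.4814  1.178 ]
0.083 none
(0.056, 0.063) 3976 z 0.0596613978425245 rect [ 635.1 -120. ] [57.7 57.6] 33.4 circ [ 634.8 -120.2] 38.6
brick ((638.4874267578125, -117.00639343261719), (123.13056182861328, 61.42198944091797), 47.077980041503906) 0.03167758864435591
(0.04, 0.055) 679 z 0.045096592657289436 rect [ 363.9 -248.3] [27.1 27.6] 75.1 circ [ 364.  -248.6] 14.2
(0.006, 0.014) 842 z 0.009378741987530692 rect [ 366.3 -249. ] [41.9 46.8] 17.1 circ [ 363.7 -250.3] 24.0
px [505. 168.]  [ 369.1 -248.3] [45.8 46.8] 15.1 circ [ 366.8 -249.3] 25.4
px [267. 122.]  [ 616.  -140.3] [58.5 65.2] 47.1 circ [ 617.2 -140.1] 42.6
px [407.  38.] cut [ 539.4 -290.2] [85.9 74.9] 25.9 circ [ 540.1 -290.7] 56.1
(0.03, 0.04) 231 z 0.036682266155683374 rect [450.8   7.2] [44.3 41.8] 1.4 circ [450.9   8. ] 22.7
(0.006, 0.014) 311 z 0.010614426102981023 rect [452.7  12.4] [74.8 77.9] 1.6 circ [458.   16.3] 47.6
```

View pics/top1.png

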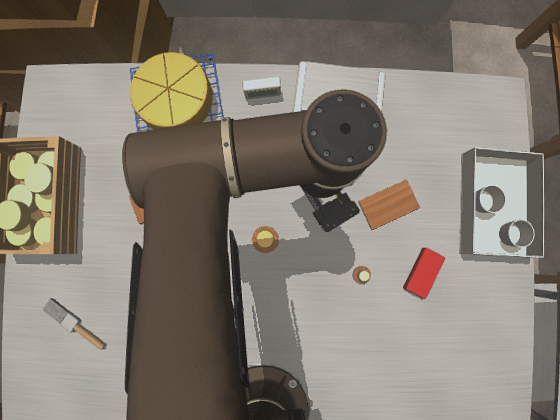

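Round cheese at (265,240) and drum at (362,275) are centred on their boards. Next the square one.

Call:
apply_moves:
  targets:
    - {"dp":[0.03,-0.01,0],"yaw":0}
    - {"dp":[0.06,-0.02,0],"yaw":0}
    - {"dp":[0.074,-0.019,-0.03],"yaw":0}
    - {"dp":[0.074,-0.019,-0.06],"yaw":0}
    - {"dp":[0.074,-0.019,-0.09],"yaw":0}
    - {"dp":[0.074,-0.019,-0.12],"yaw":0}
    - {"dp":[0.074,-0.019,-0.145],"yaw":0}
    - {"dp":[0.074,-0.019,-0.158],"yaw":0}
    - {"dp":[0.074,-0.019,-0.164],"yaw":0}
    - {"dp":[0.074,-0.019,-0.165],"yaw":0}
    - {"dp":[0.074,-0.019,-0.165],"yaw":0}
    - {"dp":[0.074,-0.019,-0.165],"yaw":0}
    - {"dp":[0.074,-0.019,-0.165],"yaw":0}

```text
time_s: 16.08
tcp_pos: [0.6366, -0.1198, 0.0618]
eef_rot: [-179.9, -0.1, -57.1]
contact_force: [-0.2, -0.2, 0.4]
gripper_width: 0.0878
gripper_force: 0.0
```

Call:
apply_moves:
  targets:
    - {"dp":[0,0,0],"yaw":0}
    - {"dp":[0,0,0],"yaw":0}
    - {"dp":[0,0,0],"yaw":0}
    - {"dp":[0,0,0],"yaw":0}
    - {"dp":[0,0,0],"yaw":0}
    - {"dp":[0,0,0],"yaw":0}
    - {"dp":[0,0,0],"yaw":0}
    - {"dp":[0,0,0],"yaw":0}
  grip: 1
  squeeze: 12

```text
time_s: 16.75
tcp_pos: [0.6356, -0.1201, 0.0602]
eef_rot: [180.0, 0.0, -57.1]
contact_force: [-1.2, -0.2, 1.2]
gripper_width: 0.0578
gripper_force: 12.0
```

Call:
apply_moves:
  targets:
    - {"dp":[0,0,0.01],"yaw":0}
    - {"dp":[0,0,0.03],"yaw":0}
    - {"dp":[0,0,0.06],"yaw":0}
    - {"dp":[0,0,0.09],"yaw":3}
    - {"dp":[0,0,0.12],"yaw":8}
    - {"dp":[-0.01,0.02,0.15],"yaw":13}
    - {"dp":[-0.025,0.05,0.17],"yaw":18}
    - {"dp":[-0.04,0.08,0.19],"yaw":24}
    - {"dp":[-0.055,0.11,0.19],"yaw":30}
    - {"dp":[-0.07,0.14,0.19],"yaw":36}
    - {"dp":[-0.085,0.17,0.19],"yaw":42}
    - {"dp":[-0.1,0.2,0.19],"yaw":48}
    - {"dp":[-0.115,0.23,0.19],"yaw":54}
    - {"dp":[-0.13,0.26,0.19],"yaw":60}
    - {"dp":[-0.145,0.29,0.19],"yaw":66}
    - {"dp":[-0.16,0.32,0.19],"yaw":72}
    - {"dp":[-0.175,0.35,0.19],"yaw":78}
    - {"dp":[-0.19,0.38,0.19],"yaw":81}
    - {"dp":[-0.195,0.39,0.19],"yaw":81}
    - {"dp":[-0.195,0.39,0.19],"yaw":81}

```text
time_s: 18.42
tcp_pos: [0.4397, 0.2722, 0.2508]
eef_rot: [-180.0, -0.0, 24.1]
contact_force: [-0.4, -0.6, -0.3]
gripper_width: 0.0577
gripper_force: 12.0
```

Call:
apply_moves:
  targets:
    - {"dp":[0,0,0],"yaw":0}
    - {"dp":[0,0,0],"yaw":0}
    - {"dp":[0,0,0],"yaw":0}

```text
time_s: 18.67
tcp_pos: [0.4411, 0.2692, 0.2503]
eef_rot: [180.0, -0.0, 23.8]
contact_force: [0.1, -1.2, -0.6]
gripper_width: 0.058
gripper_force: 12.0
```

Run:
```python
from boards import *
c=cap('wrist');s=get_state();print(s['tcp_pos'],s['eef_rot'],s['gripper_width'])
boards(c,0);save(c,'w3.png')
Q=cloud(c).reshape(-1,3);q=Q[(abs(Q[:,0]-.537)<.08)&(abs(Q[:,1]-.332)<.08)&(Q[:,2]>.006)&(Q[:,2]<.014)]
print(cv2.minAreaRect((q[:,:2]*1000).astype('float32')))
```

```text
[0.4411 0.2691 0.2503] [179.9975  -0.001   23.8059] 0.05781006459315751
px [473. 239.]  [474.9  24.1] [19.8 64.7] 23.9 circ [467.1  20.6] 32.4
px [264.  77.]  [537.4 333.1] [82.8 83.1] 23.8 circ [537.5 333.2] 57.6
px [35. 60.] cut [450.3 557.1] [151.3  80.9] 9.9 circ [450.3 557. ] 85.7
((537.0787963867188, 333.2875671386719), (82.3466567993164, 84.05079650878906), 23.83332633972168)
```

View pics/w3.png

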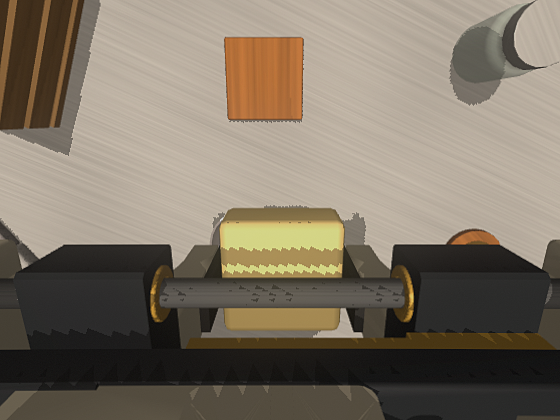

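The wrist view shows the square held flush at (283,265) and the square board at (264,77), aligned with the tool. The jar is clear at (520,50). I place it.

Call:
apply_moves:
  targets:
    - {"dp":[0.025,0.016,0],"yaw":0}
    - {"dp":[0.05,0.032,-0.01],"yaw":0}
    - {"dp":[0.075,0.05,-0.03],"yaw":0}
    - {"dp":[0.09,0.06,-0.06],"yaw":0}
    - {"dp":[0.096,0.0635,-0.09],"yaw":0}
    - {"dp":[0.096,0.0635,-0.12],"yaw":0}
    - {"dp":[0.096,0.0635,-0.15],"yaw":0}
    - {"dp":[0.096,0.0635,-0.175],"yaw":0}
    - {"dp":[0.096,0.0635,-0.195],"yaw":0}
    - {"dp":[0.096,0.0635,-0.205],"yaw":0}
    - {"dp":[0.096,0.0635,-0.209],"yaw":0}
    - {"dp":[0.096,0.0635,-0.21],"yaw":0}
    - {"dp":[0.096,0.0635,-0.21],"yaw":0}
    - {"dp":[0.096,0.0635,-0.21],"yaw":0}
    - {"dp":[0.096,0.0635,-0.21],"yaw":0}

```text
time_s: 19.97
tcp_pos: [0.5374, 0.334, 0.0417]
eef_rot: [-179.9, -0.1, 23.9]
contact_force: [0.1, -0.4, -0.9]
gripper_width: 0.0579
gripper_force: 12.0
```

Call:
apply_moves:
  targets:
    - {"dp":[0,0,-0.0005],"yaw":0}
    - {"dp":[0,0,-0.001],"yaw":0}
    - {"dp":[0,0,-0.0015],"yaw":0}
    - {"dp":[0,0,-0.002],"yaw":0}
    - {"dp":[0,0,-0.002],"yaw":0}

```text
time_s: 20.38
tcp_pos: [0.5367, 0.3336, 0.0383]
eef_rot: [-180.0, -0.0, 23.9]
contact_force: [0.2, 0.1, -0.1]
gripper_width: 0.0578
gripper_force: 12.0
```

Call:
apply_moves:
  targets:
    - {"dp":[0,0,-0.0005],"yaw":0}
    - {"dp":[0,0,-0.0005],"yaw":0}
    - {"dp":[0,0,-0.001],"yaw":0}
    - {"dp":[0,0,-0.001],"yaw":0}

```text
time_s: 20.72
tcp_pos: [0.5367, 0.3336, 0.0382]
eef_rot: [180.0, -0.0, 23.9]
contact_force: [-4.0, -0.6, 8.1]
gripper_width: 0.0583
gripper_force: 12.0
```

Call:
apply_moves:
  targets:
    - {"dp":[0,0,0],"yaw":0}
    - {"dp":[0,0,0],"yaw":0}
    - {"dp":[0,0,0],"yaw":0}
    - {"dp":[0,0,0],"yaw":0}
    - {"dp":[0,0,0],"yaw":0}
    - {"dp":[0,0,0.01],"yaw":0}
    - {"dp":[0,0,0.03],"yaw":0}
    - {"dp":[0,0,0.06],"yaw":0}
    - {"dp":[0,0,0.1],"yaw":0}
    - {"dp":[-0.02,-0.02,0.14],"yaw":0}
    - {"dp":[-0.04,-0.03,0.17],"yaw":0}
    - {"dp":[-0.06,-0.045,0.2],"yaw":0}
    - {"dp":[-0.08,-0.06,0.2],"yaw":0}
    - {"dp":[-0.095,-0.065,0.2],"yaw":0}
    - {"dp":[-0.095,-0.065,0.2],"yaw":0}
    - {"dp":[-0.095,-0.065,0.2],"yaw":0}
  grip: -1

```text
time_s: 22.05
tcp_pos: [0.4414, 0.2683, 0.2387]
eef_rot: [-179.9, -0.1, 23.9]
contact_force: [-0.3, 0.2, 0.9]
gripper_width: 0.0877
gripper_force: 0.0
```

Run:
```python
from boards import *
c=cap('wrist');s=get_state();print(s['tcp_pos'],s['eef_rot'],s['gripper_width'])
slices(c,(.537,.333),[(.034,.043),(.006,.014)],.08)
```

```text
[0.4419 0.2686 0.2382] [-179.9668   -0.0861   23.9176] 0.08754683231352357
(0.034, 0.043) 3665 z 0.03772135966505685 rect [537.7 334.5] [56.4 57.8] 24.0 circ [537.9 334.4] 38.5
(0.006, 0.014) 2966 z 0.00975374171943233 rect [537.8 333.5] [82.9 83.9] 23.9 circ [537.2 333.4] 57.8
```

Square is within 1 mm and 0.1° of its board. Now the brick, with the yaw turned to about -133.

Call:
apply_moves:
  targets:
    - {"dp":[0.01,-0.02,0.01],"yaw":-7}
    - {"dp":[0.02,-0.04,0.01],"yaw":-14}
    - {"dp":[0.03,-0.06,0.01],"yaw":-21}
    - {"dp":[0.04,-0.08,0.01],"yaw":-28}
    - {"dp":[0.055,-0.1,0.01],"yaw":-35}
    - {"dp":[0.07,-0.12,0.01],"yaw":-42}
    - {"dp":[0.085,-0.14,0.01],"yaw":-49}
    - {"dp":[0.1,-0.16,0.01],"yaw":-56}
    - {"dp":[0.115,-0.18,0.01],"yaw":-63}
    - {"dp":[0.13,-0.2,0.01],"yaw":-70}
    - {"dp":[0.145,-0.22,0.01],"yaw":-77}
    - {"dp":[0.16,-0.24,0.01],"yaw":-84}
    - {"dp":[0.175,-0.26,0.01],"yaw":-91}
    - {"dp":[0.19,-0.28,0.01],"yaw":-98}
    - {"dp":[0.205,-0.3,0.01],"yaw":-105}
    - {"dp":[0.22,-0.31,0.01],"yaw":-112}
    - {"dp":[0.235,-0.318,0.01],"yaw":-119}
    - {"dp":[0.25,-0.318,0.01],"yaw":-126}
    - {"dp":[0.259,-0.318,0.01],"yaw":-133}
    - {"dp":[0.259,-0.318,0.01],"yaw":-140}

```text
time_s: 23.77
tcp_pos: [0.7029, -0.0503, 0.245]
eef_rot: [179.9, -0.1, -116.5]
contact_force: [-0.3, -0.2, -0.8]
gripper_width: 0.0876
gripper_force: 0.0
```

Call:
apply_moves:
  targets:
    - {"dp":[0,0,0],"yaw":-7}
    - {"dp":[0,0,0],"yaw":-14}
    - {"dp":[0,0,0],"yaw":-17}
    - {"dp":[0,0,0],"yaw":-17}
    - {"dp":[0,0,0],"yaw":-17}
    - {"dp":[0,0,0],"yaw":-17}

```text
time_s: 24.27
tcp_pos: [0.7011, -0.0497, 0.2465]
eef_rot: [180.0, -0.0, -133.0]
contact_force: [0.3, -0.2, -0.2]
gripper_width: 0.0873
gripper_force: 0.0
```

```bash
python3 chk.py w4.png
python3 - <<'E'
from h import *
Q=cloud(cap('wrist')).reshape(-1,3)
q=Q[(Q[:,0]>.68)&(Q[:,0]<.82)&(abs(Q[:,1]+.16)<.1)&(Q[:,2]>.02)]
print(len(q),q[:,2].max() if len(q) else '',get_state()['eef_rot'])
E
```

```text
[ 0.701  -0.0496  0.2467] 0.08760345223624742 [ 0.6608 -0.3552  0.44  ]
0.083 none
0.056 none
brick ((638.716552734375, -116.58869934082031), (121.95747375488281, 61.49462890625), 46.974273681640625) 0.03167501390941324
0.04 none
0.006 none
px [285.  80.]  [ 638.  -117.2] [128.6  65.1] 47.0 circ [ 637.5 -116.5] 70.5
px [486.  67.]  [455.8   6.7] [70.4 67.8] 60.3 circ [453.5   8.4] 37.1
63380 0.34193908774266446 [ 1.79987288e+02 -1.93274200e-02 -1.33034884e+02]
```

View pics/w4.png

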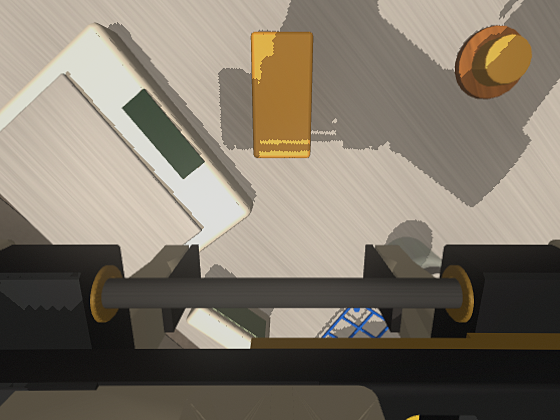

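The wrist view shows the bare brick at (285,90), aligned with the tool. The scale at (165,130) would be beneath the gripper body, so I check its height.

Run:
```python
from h import *
P=cloud(cap('wrist'))
for n,(a,b,c,d) in dict(lcd=(110,150,140,180),rim=(30,60,80,110),pl=(120,180,60,120),near=(60,130,120,200)).items(): 
    q=P[a:b,c:d].reshape(-1,3); print(n,np.nanmedian(q,0),np.nanmax(q[:,2]))
```

```text
lcd [ 0.75000357 -0.17827597  0.04656989] 0.04934629758773734
rim [ 0.73622511 -0.27168831  0.04453487] 0.04767152774815486
pl [ 0.8145258  -0.21141788  0.052913  ] 0.055413571024837904
near [ 0.7288606  -0.20583096  0.03187573] 0.049451702384764706
```

Call:
apply_moves:
  targets:
    - {"dp":[-0.03,-0.033,0],"yaw":0}
    - {"dp":[-0.0624,-0.067,0],"yaw":0}
    - {"dp":[-0.0624,-0.067,-0.03],"yaw":0}
    - {"dp":[-0.0624,-0.067,-0.06],"yaw":0}
    - {"dp":[-0.0624,-0.067,-0.09],"yaw":0}
    - {"dp":[-0.0624,-0.067,-0.12],"yaw":0}
    - {"dp":[-0.0624,-0.067,-0.15],"yaw":0}
    - {"dp":[-0.0624,-0.067,-0.175],"yaw":0}
    - {"dp":[-0.0624,-0.067,-0.195],"yaw":0}
    - {"dp":[-0.0624,-0.067,-0.206],"yaw":0}
    - {"dp":[-0.0624,-0.067,-0.21],"yaw":0}
    - {"dp":[-0.0624,-0.067,-0.2105],"yaw":0}
    - {"dp":[-0.0624,-0.067,-0.2105],"yaw":0}
    - {"dp":[-0.0624,-0.067,-0.2105],"yaw":0}

```text
time_s: 25.58
tcp_pos: [0.6394, -0.1165, 0.0383]
eef_rot: [-179.9, 0.1, -133.1]
contact_force: [-0.5, 0.5, 1.2]
gripper_width: 0.0875
gripper_force: 0.0
```

Call:
apply_moves:
  targets:
    - {"dp":[0,0,0],"yaw":0}
    - {"dp":[0,0,0],"yaw":0}
    - {"dp":[0,0,0],"yaw":0}
    - {"dp":[0,0,0],"yaw":0}
    - {"dp":[0,0,0],"yaw":0}
    - {"dp":[0,0,0],"yaw":0}
    - {"dp":[0,0,0],"yaw":0}
    - {"dp":[0,0,0],"yaw":0}
  grip: 1
  squeeze: 25

```text
time_s: 26.25
tcp_pos: [0.6385, -0.1165, 0.037]
eef_rot: [-180.0, 0.0, -133.1]
contact_force: [-1.6, 0.4, 3.6]
gripper_width: 0.0619
gripper_force: 25.0
```

Call:
apply_moves:
  targets:
    - {"dp":[0,0,0.005],"yaw":0}
    - {"dp":[0,0,0.015],"yaw":0}
    - {"dp":[0,0,0.03],"yaw":0}
    - {"dp":[0,0,0.05],"yaw":0}
    - {"dp":[-0.01,0,0.08],"yaw":3}
    - {"dp":[-0.02,-0.005,0.11],"yaw":8}
    - {"dp":[-0.035,-0.01,0.14],"yaw":14}
    - {"dp":[-0.05,-0.015,0.165],"yaw":20}
    - {"dp":[-0.07,-0.02,0.185],"yaw":26}
    - {"dp":[-0.09,-0.03,0.2],"yaw":32}
    - {"dp":[-0.11,-0.04,0.2],"yaw":38}
    - {"dp":[-0.13,-0.05,0.2],"yaw":44}
    - {"dp":[-0.145,-0.0545,0.2],"yaw":50}
    - {"dp":[-0.155,-0.0545,0.2],"yaw":56}
    - {"dp":[-0.1585,-0.0545,0.2],"yaw":62}
    - {"dp":[-0.1585,-0.0545,0.2],"yaw":67}
    - {"dp":[-0.1585,-0.0545,0.2],"yaw":69}
    - {"dp":[-0.1585,-0.0545,0.2],"yaw":69}
    - {"dp":[-0.1585,-0.0545,0.2],"yaw":69}
    - {"dp":[-0.1585,-0.0545,0.2],"yaw":69}

```text
time_s: 27.92
tcp_pos: [0.4797, -0.171, 0.2369]
eef_rot: [-180.0, 0.0, -64.2]
contact_force: [0.5, 1.2, -2.0]
gripper_width: 0.0623
gripper_force: 25.0
```

Run:
```python
from boards import *
c=cap('wrist');s=get_state();print(s['tcp_pos'],s['eef_rot'],s['gripper_width'])
boards(c,0);save(c,'w5.png')
Q=cloud(c).reshape(-1,3);q=Q[(abs(Q[:,0]-.554)<.1)&(abs(Q[:,1]+.324)<.1)&(Q[:,2]>.006)&(Q[:,2]<.014)]
print(cv2.minAreaRect((q[:,:2]*1000).astype('float32')))
```

```text
[ 0.4798 -0.171   0.2368] [179.9987   0.0043 -64.1793] 0.06185314595151763
px [403. 163.]  [ 367.6 -250.1] [42.1 46.7] 0.4 circ [ 364.9 -250.3] 24.1
px [270. 216.]  [ 456.8 -143.2] [182.7 169.6] 25.8 circ [ 453.6 -137.9] 119.2
px [500.  30.] cut [ 355.9 -414.9] [ 79.4 105. ] 63.7 circ [ 357.2 -413.8] 64.3
px [282.  46.] cut [ 541.3 -296.6] [85.3 87. ] 25.7 circ [ 541.6 -297. ] 60.3
((541.5241088867188, -296.88409423828125), (86.0005874633789, 87.31207275390625), 25.663372039794922)
```

View pics/w5.png

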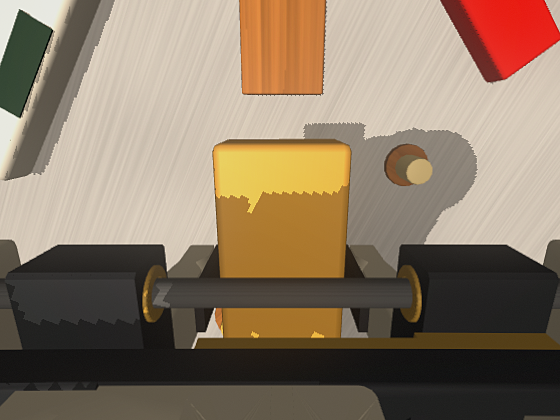

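The wrist view shows the brick held at (283,230) and the oblong board at (282,46), aligned. The drum stands upright at (412,168) and the red slab is to the right. I place the brick.

Call:
apply_moves:
  targets:
    - {"dp":[0.012,-0.025,0],"yaw":0}
    - {"dp":[0.026,-0.055,0],"yaw":0}
    - {"dp":[0.041,-0.085,0],"yaw":0}
    - {"dp":[0.056,-0.115,-0.01],"yaw":0}
    - {"dp":[0.069,-0.14,-0.03],"yaw":0}
    - {"dp":[0.075,-0.153,-0.06],"yaw":0}
    - {"dp":[0.075,-0.153,-0.09],"yaw":0}
    - {"dp":[0.075,-0.153,-0.12],"yaw":0}
    - {"dp":[0.075,-0.153,-0.145],"yaw":0}
    - {"dp":[0.075,-0.153,-0.165],"yaw":0}
    - {"dp":[0.075,-0.153,-0.178],"yaw":0}
    - {"dp":[0.075,-0.153,-0.184],"yaw":0}
    - {"dp":[0.075,-0.153,-0.187],"yaw":0}
    - {"dp":[0.075,-0.153,-0.187],"yaw":0}
    - {"dp":[0.075,-0.153,-0.187],"yaw":0}
    - {"dp":[0.075,-0.153,-0.187],"yaw":0}

```text
time_s: 29.3
tcp_pos: [0.5557, -0.3243, 0.0509]
eef_rot: [-179.9, -0.1, -64.1]
contact_force: [0.8, -0.4, -2.5]
gripper_width: 0.0619
gripper_force: 25.0
```

Call:
apply_moves:
  targets:
    - {"dp":[0,0,-0.0005],"yaw":0}
    - {"dp":[0,0,-0.001],"yaw":0}
    - {"dp":[0,0,-0.0015],"yaw":0}
    - {"dp":[0,0,-0.0015],"yaw":0}
    - {"dp":[0,0,-0.0015],"yaw":0}

```text
time_s: 29.72
tcp_pos: [0.5548, -0.324, 0.0483]
eef_rot: [-180.0, -0.0, -64.1]
contact_force: [0.5, -0.3, -2.4]
gripper_width: 0.0616
gripper_force: 25.0
```

Call:
apply_moves:
  targets:
    - {"dp":[0,0,-0.0005],"yaw":0}
    - {"dp":[0,0,-0.001],"yaw":0}
    - {"dp":[0,0,-0.0013],"yaw":0}
    - {"dp":[0,0,-0.0013],"yaw":0}
    - {"dp":[0,0,-0.0013],"yaw":0}

```text
time_s: 30.13
tcp_pos: [0.5549, -0.324, 0.047]
eef_rot: [-180.0, -0.0, -64.1]
contact_force: [-0.8, 0.2, 1.9]
gripper_width: 0.0619
gripper_force: 25.0
```

Weight is off the gripper, so contact is made. Release.

Call:
apply_moves:
  targets:
    - {"dp":[0,0,0],"yaw":0}
    - {"dp":[0,0,0],"yaw":0}
    - {"dp":[0,0,0],"yaw":0}
    - {"dp":[0,0,0],"yaw":0}
    - {"dp":[0,0,0],"yaw":0}
    - {"dp":[0,0,0.01],"yaw":0}
    - {"dp":[0,0,0.03],"yaw":0}
    - {"dp":[0,0,0.06],"yaw":0}
    - {"dp":[0,0,0.1],"yaw":0}
    - {"dp":[-0.01,0.02,0.14],"yaw":0}
    - {"dp":[-0.02,0.05,0.17],"yaw":0}
    - {"dp":[-0.03,0.08,0.2],"yaw":0}
    - {"dp":[-0.04,0.1,0.22],"yaw":0}
    - {"dp":[-0.055,0.12,0.23],"yaw":0}
    - {"dp":[-0.06,0.13,0.23],"yaw":0}
    - {"dp":[-0.06,0.13,0.23],"yaw":0}
    - {"dp":[-0.06,0.13,0.23],"yaw":0}
    - {"dp":[-0.06,0.13,0.23],"yaw":0}
  grip: -1

```text
time_s: 31.63
tcp_pos: [0.4949, -0.1944, 0.2763]
eef_rot: [179.9, 0.0, -64.1]
contact_force: [0.0, 0.2, -0.2]
gripper_width: 0.088
gripper_force: 0.0
```

Run:
```python
from boards import *
c=cap('wrist');s=get_state();print(s['tcp_pos'],s['gripper_width'],s['contact_force'])
slices(c,(.555,-.324),[(.038,.046),(.006,.014)],.09)
slices(c,(.363,-.25),[(.04,.055),(.006,.014)],.04)
t=cap('top')
slices(t,(.45,.009),[(.03,.042),(.006,.014)],.045)
slices(t,(.648,.122),[(.07,.11)],.07)
b=cap('side');save(b,'side1.png')
```

```text
[ 0.495  -0.1946  0.2761] 0.0875689694069303 [-0.0156  0.2078 -0.6521]
(0.038, 0.046) 6293 z 0.041703712815920835 rect [ 552.4 -316. ] [ 61.7 104.2] 25.9 circ [ 552.7 -316.7] 59.6
(0.006, 0.014) 2612 z 0.009663702119147077 rect [ 550.3 -314.8] [ 86.1 126.6] 25.8 circ [ 550.2 -314.9] 75.5
(0.04, 0.055) 446 z 0.04524932517842467 rect [ 363.9 -249.3] [26.5 26.3] 60.6 circ [ 363.9 -249.2] 13.8
(0.006, 0.014) 561 z 0.009409712170854234 rect [ 367.1 -250.9] [47.  40.1] 80.7 circ [ 363.9 -250.4] 23.7
0.03 none
0.006 none
0.07 none
```

View pics/side1.png

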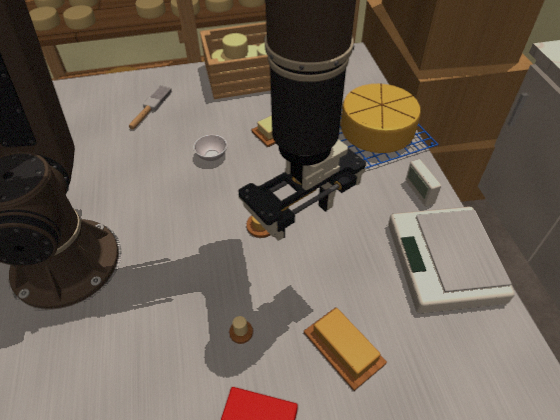

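The side view shows the brick squared on its board at (345,345), the drum upright at (240,327), and the round and square ones on their boards. Measured offsets are all about 2 mm or less. The jar is hidden behind the arm, so I move aside and check it before handing in.

Call:
apply_moves:
  targets:
    - {"dp":[0,-0.04,0.03],"yaw":0}
    - {"dp":[0,-0.08,0.05],"yaw":0}
    - {"dp":[0,-0.12,0.05],"yaw":0}
    - {"dp":[0,-0.16,0.05],"yaw":0}
    - {"dp":[0,-0.2,0.05],"yaw":0}
    - {"dp":[0,-0.2,0.05],"yaw":0}
    - {"dp":[0,-0.2,0.05],"yaw":0}
    - {"dp":[0,-0.2,0.05],"yaw":0}

```text
time_s: 32.45
tcp_pos: [0.4945, -0.3949, 0.3254]
eef_rot: [179.9, 0.1, -64.2]
contact_force: [-0.0, -0.4, 0.5]
gripper_width: 0.0873
gripper_force: 0.0
```

Run:
```python
from pile import *
t=cap('top');save(t,'top2.png')
slices(t,(.648,.122),[(.07,.11)],.07)
slices(t,(.45,.009),[(.03,.042)],.045)
```

```text
(0.07, 0.11) 389 z 0.09567417913983767 rect [653.9 128. ] [51.  53.6] 30.9 circ [653.9 128.1] 28.1
(0.03, 0.042) 236 z 0.03663883979598537 rect [450.8   7.2] [44.2 41.8] 1.6 circ [450.8   7.9] 22.6
```

View pics/top2.png

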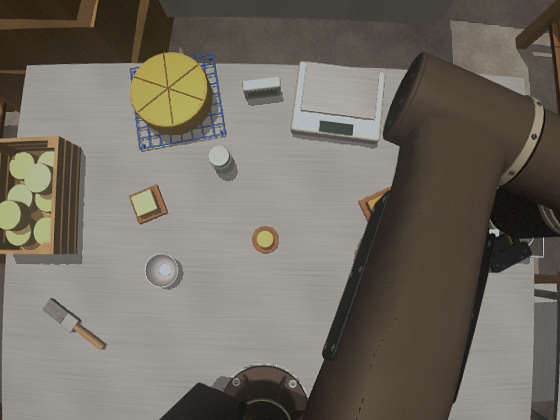

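The jar stands upright where it was, at (221,158). The square (147,204) and round (265,240) cheeses are centred. Handing in.

```bash
python3 -c "
from plant import r
print(r.close_job())"
```

```text
the job is handed in; nothing more can be done
None
```

All four cheeses are upright on their own boards, each within about 2 mm of the middle and the square and oblong ones squared up; the jar still stands, and the job was handed in at about 32.5 s of the 128 s allowed.

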